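# Size an unmarked spacer on the step gauge and file it

## Task

Take the spacer standing next to the rack's end block, slide it down the stepped taper gauge until it truly stops, and press it home there for a moment with light hand pressure (about 10 N, never as much as 20). Read how many dark bands lie just below the shoulder it stopped on, then lift it off and set it down flat, without dropping it, in the bin with that number of studs. Leave the other spacers and everything else where they are.

Things in the scene. Friction and masses are not known exactly. Their poses are not given: they have to be found in the camera images.
- gauge: Rigid steel stepped taper gauge: fixed round base, 80 diameter, 12 high, with an upright core screwed into its middle (point gauge_core_foot). Origin at the centre of the base's underside, z up the axis. Dark bands lie just below the core's three shoulders: 1 below the top one, 2 below the middle one; the lowest has its 3 bands round the base's rim
- gauge_core_foot (a point): Point on the axis at the base's upper face (12 high). How far the core is screwed out is not measured: H, 0 to 16. Core, diameter at height above the bench (add H): cone 38-30 (12-17), section 30 (17-35), cone 30-24 (35-39), section 24 (39-57), cone 24-18 (57-61), section 18 (61-76), tip cone 18-6 (76-84). It does not move under 25 N
- gauge_step1 (a point): Point on the axis, 60 above the bench: with H = 0 the underside of a spacer of bore 20 comes to rest here, on the top shoulder; H (0 to 16) higher in fact, so 60 to 76. 1 band. A spacer has 1 mm of play all round just above its shoulder; held further off-centre it can hang up on a shoulder too high
- gauge_step2 (a point): Point on the axis, 38 above the bench: with H = 0 the underside of a spacer of bore 26 comes to rest here, on the middle shoulder; H (0 to 16) higher in fact, so 38 to 54. 2 bands. A spacer has 1 mm of play all round just above its shoulder; held further off-centre it can hang up on a shoulder too high
- gauge_step3 (a point): Point on the axis, 16 above the bench: with H = 0 the underside of a spacer of bore 32 comes to rest here, on the lowest shoulder; H (0 to 16) higher in fact, so 16 to 32. 3 bands. A spacer has 1 mm of play all round just above its shoulder; held further off-centre it can hang up on a shoulder too high
- rack: Wooden strip, fixed, 66 (x) by 262 (y), 12 thick, with an end block (12 thick in y, 28 high from the bench) at its +y end, its middle 125 from the strip's centre. Three spacers stand on it in a row along y, 75 apart. Origin at the centre of its underside
- rack_first (a point): On the strip's upper face (12 above the bench), the place next to the end block (75 towards +y from the strip's centre), where the spacer to be sized stands at the start
- spacer_a: One of three dark steel spacer rings that look alike from outside: round, 46 outer diameter, 24 high, about 0.2 kg, plain bore right through. Bores are 20, 26 and 32, one ring of each; which ring has which is not marked. Origin at the centre of its underside, z up along its axis
- spacer_b: One of three dark steel spacer rings that look alike from outside: round, 46 outer diameter, 24 high, about 0.2 kg, plain bore right through. Bores are 20, 26 and 32, one ring of each; which ring has which is not marked. Origin at the centre of its underside, z up along its axis
- spacer_c: One of three dark steel spacer rings that look alike from outside: round, 46 outer diameter, 24 high, about 0.2 kg, plain bore right through. Bores are 20, 26 and 32, one ring of each; which ring has which is not marked. Origin at the centre of its underside, z up along its axis
- bin_1: White plastic drawer used as a bin, fixed, 92 (x) by 124 (y) outside, 32 high, walls and floor 4 thick (inside 84 by 116), with a flat ledge (20 by 70) outside its -x wall at rim height; 1 black round stud (10 wide) on the ledge: the bin for the shoulder with as many bands. Origin at the centre of its underside
- bin_2: White plastic drawer used as a bin, fixed, 92 (x) by 124 (y) outside, 32 high, walls and floor 4 thick (inside 84 by 116), with a flat ledge (20 by 70) outside its -x wall at rim height; 2 black round studs (10 wide) on the ledge: the bin for the shoulder with as many bands. Origin at the centre of its underside
- bin_3: White plastic drawer used as a bin, fixed, 92 (x) by 124 (y) outside, 32 high, walls and floor 4 thick (inside 84 by 116), with a flat ledge (20 by 70) outside its -x wall at rim height; 3 black round studs (10 wide) on the ledge: the bin for the shoulder with as many bands. Origin at the centre of its underside
- bin_1_in (a point): Centre of the inner floor of the bin with 1 stud, 4 above the bench; axes as the bin's
- bin_2_in (a point): Centre of the inner floor of the bin with 2 studs, 4 above the bench; axes as the bin's
- bin_3_in (a point): Centre of the inner floor of the bin with 3 studs, 4 above the bench; axes as the bin's
- jar: Closed amber jar with a paper label, 60 diameter, 85 high, loose; a bystander. Origin at the centre of its underside
- oilcan: Closed grey can, 56 diameter, 100 high, loose; a bystander. Origin at the centre of its underside

How it is judged:
By the outcome, as a careful person would: the job done as asked, in the order asked, and still so for the second after the job is handed in, with the robot touching nothing.
It also fails if it takes over 58 s, if anything falls off the work surface, if the arm or the gripper's body presses on something with over 40 N, if the wrist force passes 120 N, or if a joint passes its speed limit or range.

## Robot

A 6-joint arm with a two-finger parallel gripper is mounted at the origin on the work surface. World frame = base frame: x ahead of the robot, y to its left, z up, the work surface at z = 0. Lengths are in m, angles in rad, forces in N, time in s.
With the tool pointing down it reaches from about 0.35 to 0.975 m from the base axis. Payload 4.9 kg.
Tool frame: the origin (TCP) lies on the front face of the gripper's body, between the roots of the fingers; the fingertips stand ctrl.tip_extent ahead of it and the grasp point (between the pads) lies 54 mm ahead of it (ctrl.tip_extent is the distance from the TCP to the fingertips, in m); z points along the fingers, y is the line along which they close (so a half turn about z gives the same grasp; the last joint's range is limited). The gripper opens to 85 mm and grips with 20 to 120 N. Pads are 22 mm wide; open, the fingers measure 114 mm over their backs; the gripper's body (76 mm by 85 mm) begins 54 mm behind the grasp point. The pads swing forward as they close: fully open they stand 13 mm farther back than shut.
Start: joints at [1.145, 0.053, 1.613, -0, 1.476, -0.119], TCP at [0.189, 0.596, 0.304] pointing down, gripper open.
Joint ranges: [-3.01, 3.01], [-1.01, 2.22], [0.06, 2.58], [-1.02, 4.17], [0.09, 2.62], [-3.14, 3.14]. Speed limits (rad/s): [2.57, 2.57, 3.14, 3.14, 3.14, 3.14].

## Interface

Orientations are given as a rotation vector (axis times angle).
In Python, from station import ctrl gives the robot as it stands.
- The arm moves only by the tool apply_moves, never from a script. Its argument "rows" is one flat list of numbers, 6 for each row, row after row: the shift along the tool's x, y, z normalised to -1 to 1, where 1 is 0.6 m, then the turn, a rotation vector about the tool's x, y, z normalised to -1 to 1, where 1 is 90 degrees. A call has 1 to 20 rows; each row is the pose to reach, as a shift and turn from the pose commanded when the call began, along the tool's axes at that moment; what a row does not reach only later rows make up. A row lasts 1/10 s, in which the tool goes at most 50 mm and 8.59 degrees, less where a joint would pass 70% of its speed; a pose out of reach is approached as far as the arm can. A call with a number of a shift or a turn outside -1 to 1 is refused whole. A call with a gripper value outside its range is refused whole. "grip" is the opening, from 0 (shut) to 1 (fully open), set as the call begins (left out, the last holds). The fingers move at their own pace and stop on an object; "grip_force" is the grip in N (left out, the last holds). Time passes only in rows, so rows that repeat a pose let the fingers close. It gives the time, the measured TCP pose, the force, the opening and the grip force at its end, in the units of the state.
- ctrl.get_obs(): the state, without advancing time (a new reading comes with each control period).
- ctrl.get_image(name): name is "side" or "top"; returns (picture, depth): 420x560x3 uint8, blue, green, red; 420x560 float32, m along the optical axis (not along the pixel's ray), 0 where there is no reading.
- ctrl.camera_model(name): a dict with "mtx" (3x3 intrinsics, pixels), "R" (3x3) and "t" (3): a world point X has camera coordinates R X + t. Camera axes: x right, y down, z forward; pixel columns grow to the right and rows downward; lengths in m; the calibration is good to about 2 mm. A picture is of the moment at which its call begins. camera_model takes no time and is no camera call.
- ctrl.finish_job(): hands the job in; it is judged then, once.
The state is a dict: "t": time; "q": joint angles; "dq": joint speeds; "effort": joint torques, N m; "tool_pos": TCP position; "tool_rot": TCP orientation; "contact_force": force on the tool from outside, world axes, zero at the start; "wrist_torque": the same for the moment, N m; "opening": finger opening in m; "grip_force": force on a finger pad.
Only numpy, scipy, OpenCV 4.12 (cv2) and the standard library are available. Lean on these libraries where they do the work, as an engineer would, in place of code of your own. Each camera call takes 0.05 s, during which the arm holds its last target. There are 200 camera calls.

## Working session

There is one attempt and no reset: what is moved stays moved. The work goes in short steps, Python scripts to look and compute and a tool call to move; the robot and the scene stay as the last step left them, time stands still between calls to the robot, and variables do not carry over. Pictures are saved under pics/ and viewed, at most 10 in all, crops included, and the job is handed in when it is done.

Besides the shell and the picture viewer there is one more tool, called after ">>>" as a command line: name --argument value ..., lists and objects as JSON in quotes. apply_moves: Moves the arm, as the interface text tells. Its arguments: {"type":"object","properties":{"rows":{"type":"array","items":{"type":"number"}},"grip":{"type":"number"},"grip_force":{"type":"number"}},"required":["rows"]}

```bash
ls; mkdir -p pics; cat > look.py <<'E'
import cv2,numpy as np
from station import ctrl
def snap(n,f):
    im,d=ctrl.get_image(n); cv2.imwrite(f'pics/{f}.png',im); np.save(f'pics/{f}.npy',d); return im,d
def world(n,u,v,d):
    c=ctrl.camera_model(n); p=np.linalg.inv(c["mtx"])@np.array([u,v,1.0])*d
    return c["R"].T@(p-c["t"])
def ray(n,u,v,z):
    c=ctrl.camera_model(n); r=c["R"].T@np.linalg.inv(c["mtx"])@np.array([u,v,1.0]); o=-c["R"].T@c["t"]
    return o+r*(z-o[2])/r[2]
def proj(n,X):
    c=ctrl.camera_model(n); p=c["mtx"]@(c["R"]@np.asarray(X)+c["t"]); return p[:2]/p[2]
E
python3 - <<'E'
from look import *
for n in("top","side"):
    snap(n,n+"0"); c=ctrl.camera_model(n); print(n,np.round(c["mtx"],1).tolist(),np.round(-c["R"].T@c["t"],3),np.round(c["R"],3).tolist())
o=ctrl.get_obs(); print(o, ctrl.tip_extent)
E
```

```text
pics
top [[462.7, 0.0, 286.9], [0.0, 462.7, 207.3], [0.0, 0.0, 1.0]] [0.343 0.008 1.192] [[0.007, -1.0, 0.003], [-0.981, -0.007, -0.195], [0.195, -0.001, -0.981]]
side [[482.2, 0.0, 278.3], [0.0, 482.2, 210.1], [0.0, 0.0, 1.0]] [ 0.445 -0.886  0.93 ] [[0.991, -0.133, 0.02], [-0.079, -0.692, -0.718], [0.109, 0.709, -0.696]]
{'t': 0.1, 'q': array([ 1.14502047e+00,  5.32961775e-02,  1.61415023e+00, -2.69086255e-05,
        1.47601168e+00, -1.19013389e-01]), 'dq': array([ 0.00038445, -0.00082836, -0.00347243, -0.00115935,  0.00161488,
       -0.00200932]), 'effort': array([-1.90194878e-04, -3.94899130e+01, -3.71365178e+01, -1.32128957e-04,
        3.86437910e-03, -8.82571584e-06]), 'tool_pos': array([0.18856764, 0.59542406, 0.30278639]), 'tool_rot': array([-4.79897293e-01, -3.10423967e+00,  2.83306668e-03]), 'contact_force': array([ 0.13909083,  0.51484445, -0.56582166]), 'wrist_torque': array([ 0.0317523 ,  0.06159491, -0.01431737]), 'grip_force': 0.0, 'opening': 0.08535455094716186} 0.0726
```

View pics/top0.png

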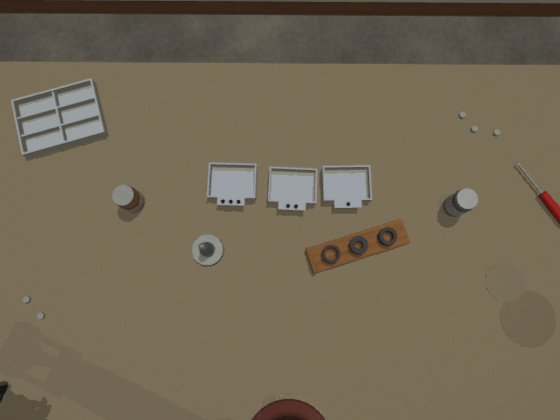

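View pics/side0.png

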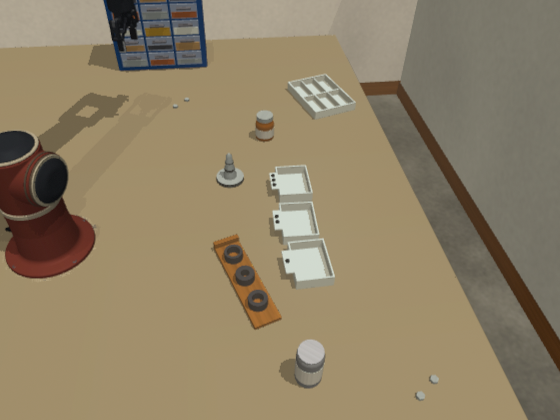

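Top view: the gauge is at (207,249), bins 3/2/1 are at (232,183), (292,188) and (347,186), and the rack runs from (308,260) to (408,235). Its end block is on the left, so the target ring is at (331,254). In the side view the end block is at (228,240) and the target ring at (233,254).

```bash
cat >> look.py <<'E'
def cloud(n,d):
    v,u=np.nonzero(d>0); z=d[v,u]; c=ctrl.camera_model(n)
    p=(np.linalg.inv(c["mtx"])@np.vstack([u,v,np.ones_like(u)]))*z
    P=(c["R"].T@(p-c["t"][:,None])).T
    W=np.full(d.shape+(3,),np.nan); W[v,u]=P; return W
E
python3 - <<'E'
from look import *
for n,cs in (("top",dict(gauge=(207,249),r1=(331,254),r2=(359,245),r3=(388,236),b3=(232,185),b2=(292,188),b1=(347,184))),("side",dict(gauge=(230,177),r1=(233,254),r2=(246,276),r3=(258,300)))):
    im=cv2.imread(f'pics/{n}0.png'); d=np.load(f'pics/{n}0.npy'); W=cloud(n,d)
    g=im.max(2)
    for k,(u,v) in cs.items():
        a=W[v-14:v+15,u-14:u+15].reshape(-1,3); gg=g[v-14:v+15,u-14:u+15].ravel()
        if k[0]=='r':
            m=(abs(a[:,2]-0.036)<.006)&(gg<90)
            q=a[m]; (c,r)=cv2.minEnclosingCircle((q[:,:2]*1000).astype(np.float32)); print(n,k,m.sum(),np.round(c,1),round(r,1),np.round(q.mean(0)*1000,1))
        elif k=='gauge':
            m=(abs(a[:,2]-0.012)<.005); q=a[m]
            (c,r)=cv2.minEnclosingCircle((q[:,:2]*1000).astype(np.float32)); print(n,k,m.sum(),np.round(c,1),round(r,1)); 
            m=a[:,2]>.05; print('core',m.sum(),np.round(a[m].mean(0)*1000,1),'maxz',np.round(a[a[:,2].argsort()[-8:]]*1000,1).tolist())
        else:
            a=W[v-40:v+40,u-40:u+40].reshape(-1,3); gg=g[v-40:v+40,u-40:u+40].ravel()
            a=a[(a[:,2]>.024)&(a[:,2]<.04)&(abs(a-W[v,u])[:,:2]<.075).all(1)]; r=cv2.minAreaRect((a[:,:2]*1000).astype(np.float32)); print(k,W[v,u]*1000,r)
im=cv2.imread('pics/top0.png'); hsv=cv2.cvtColor(im,cv2.COLOR_BGR2HSV)
W=cloud("top",np.load('pics/top0.npy'))
m=(W[...,2]>.006)&(W[...,2]<.02)&(hsv[...,1]>130); m[:215]=0;m[280:]=0;m[:,:300]=0;m[:,420:]=0
r=cv2.minAreaRect((W[m][:,:2]*1000).astype(np.float32)); print('rack',r,m.sum())
a=cv2.resize(im[150:280,190:420],None,fx=3,fy=3,interpolation=cv2.INTER_CUBIC)
s=cv2.resize(cv2.imread('pics/side0.png')[130:330,190:350],None,fx=3,fy=3,interpolation=cv2.INTER_CUBIC)
cv2.imwrite('pics/z0.png',a)
E
```

```text
top gauge 536 [472.9 209.1] 44.8
core 96 [465.  207.3  77.7] maxz [[464.3, 212.2, 94.0], [471.5, 212.5, 94.0], [466.8, 205.2, 94.1], [464.3, 209.8, 94.1], [466.7, 207.5, 94.4], [464.2, 207.2, 95.4], [nan, nan, nan], [nan, nan, nan]]
top r1 139 [ 456.8 -104.4] 22.7 [ 456.6 -104.    35.9]
top r2 216 [ 479.3 -173.4] 22.9 [ 479.4 -173.4   35.8]
top r3 183 [ 502.1 -247.2] 23.3 [ 502.  -247.4   35.5]
b3 [6.39989218e+02 1.52026613e+02 2.88488702e-01] ((636.066162109375, 151.1895751953125), (124.69182586669922, 114.18079376220703), 89.4095458984375)
b2 [631.50708279  -6.98610117   6.40018915] ((624.9302978515625, -6.279853820800781), (124.14163208007812, 113.11602020263672), 87.96431732177734)
b1 [ 643.89578218 -152.38884502    4.61160581] ((631.533935546875, -147.5064239501953), (112.408203125, 124.33206176757812), 1.6619131565093994)
side gauge 271 [468.9 206.1] 42.3
core 47 [466.5 199.4  58.6] maxz [[466.4, 194.8, 67.1], [466.6, 196.4, 69.5], [nan, nan, nan], [nan, nan, nan], [nan, nan, nan], [nan, nan, nan], [nan, nan, nan], [nan, nan, nan]]
side r1 151 [ 466.3 -123.1] 42.6 [ 459.  -116.4   34.5]
side r2 212 [ 488.9 -191.9] 41.5 [ 479.  -178.7   34.8]
side r3 198 [ 503.5 -249.8] 25.1 [ 500.5 -252.    34.9]
rack ((482.0140380859375, -180.511474609375), (64.94657897949219, 248.7684783935547), 17.893659591674805) 1712
```

View pics/z0.png

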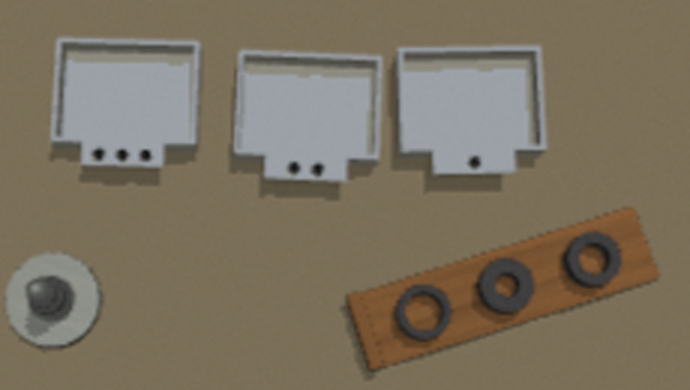

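```bash
cat >> look.py <<'E'
from scipy.spatial.transform import Rotation as Rn
def go(x,y,z,yaw):  # mm, deg of closing line (tool y)
    o=ctrl.get_obs(); R=Rn.from_rotvec(o["tool_rot"])
    a=np.radians(yaw); ty=np.array([np.cos(a),np.sin(a),0]); tz=np.array([0,0,-1.]); 
    best=None
    for s in(1,-1):
        T=Rn.from_matrix(np.column_stack([np.cross(s*ty,tz),s*ty,tz])); w=(R.inv()*T).as_rotvec()
        if best is None or np.linalg.norm(w)<np.linalg.norm(best): best=w
    d=R.inv().apply(np.array([x,y,z])/1000-o["tool_pos"])
    print('row',np.round(np.r_[d/.6,best/(np.pi/2)],4).tolist(),'mm',np.round(d*1000,1))
def st():
    o=ctrl.get_obs(); print('t',round(o['t'],2),'pos',np.round(o['tool_pos']*1000,1),'F',np.round(o['contact_force'],1),'M',np.round(o['wrist_torque'],2),'open',round(o['opening']*1000,1),'gf',round(o['grip_force'],1),'q6',round(o['q'][5],2),'tip',ctrl.tip_extent)
E
python3 - <<'E'
from look import *
go(457,-104,180,17.5)
# gauge base outline by colour, top
im=cv2.imread('pics/top0.png'); hsv=cv2.cvtColor(im,cv2.COLOR_BGR2HSV)
m=((hsv[...,1]<70)).astype(np.uint8); m[:228]=0;m[272:]=0;m[:,:184]=0;m[:,230:]=0
c=max(cv2.findContours(m,0,1)[0],key=cv2.contourArea)[:,0]; P=np.array([ray("top",u,v,.010)[:2]*1000 for u,v in c]).astype(np.float32)
print(cv2.fitEllipse(P),cv2.minEnclosingCircle(P))
E
```

```text
row [-0.7786, -0.9758, 0.2063, -0.0011, 0.0005, 0.6103] mm [-467.1 -585.5  123.8]
((468.2799377441406, 209.41238403320312), (82.44850158691406, 84.66107177734375), 131.21585083007812) ((469.0921936035156, 207.9271697998047), 46.12562942504883)
```

>>> apply_moves --rows '[-0.7786,-0.9758,0.2063,0,0,0.61,-0.7786,-0.9758,0.2063,0,0,0.61,-0.7786,-0.9758,0.2063,0,0,0.61,-0.7786,-0.9758,0.2063,0,0,0.61,-0.7786,-0.9758,0.2063,0,0,0.61,-0.7786,-0.9758,0.2063,0,0,0.61,-0.7786,-0.9758,0.2063,0,0,0.61,-0.7786,-0.9758,0.2063,0,0,0.61,-0.7786,-0.9758,0.2063,0,0,0.61,-0.7786,-0.9758,0.2063,0,0,0.61,-0.7786,-0.9758,0.2063,0,0,0.61,-0.7786,-0.9758,0.2063,0,0,0.61,-0.7786,-0.9758,0.2063,0,0,0.61,-0.7786,-0.9758,0.2063,0,0,0.61,-0.7786,-0.9758,0.2063,0,0,0.61,-0.7786,-0.9758,0.2063,0,0,0.61,-0.7786,-0.9758,0.2063,0,0,0.61,-0.7786,-0.9758,0.2063,0,0,0.61,-0.7786,-0.9758,0.2063,0,0,0.61,-0.7786,-0.9758,0.2063,0,0,0.61]' --grip 0.75

```text
t: 2.1
tool_pos: [0.4571, -0.1022, 0.1804]
tool_rot: [1.854, 2.535, 0.0]
contact_force: [-0.5, 1.0, 0.3]
opening: 0.064
grip_force: 0.0
```

```bash
python3 - <<'E'
from look import *
st(); go(457,-104,105,17.5)
im,d=snap("side","s1"); 
cv2.imwrite('pics/s1c.png',cv2.resize(im[130:330,160:340],None,fx=3,fy=3,interpolation=cv2.INTER_CUBIC))
E
```

```text
t 2.1 pos [ 457.1 -102.2  180.4] F [-0.5  1.   0.3] M [-0.07  0.03 -0.  ] open 64.0 gf 0.0 q6 -0.69 tip 0.0726
row [-0.0028, -0.0012, 0.1257, 0.0003, 0.0002, 0.0016] mm [-1.7 -0.7 75.4]
```

View pics/s1c.png

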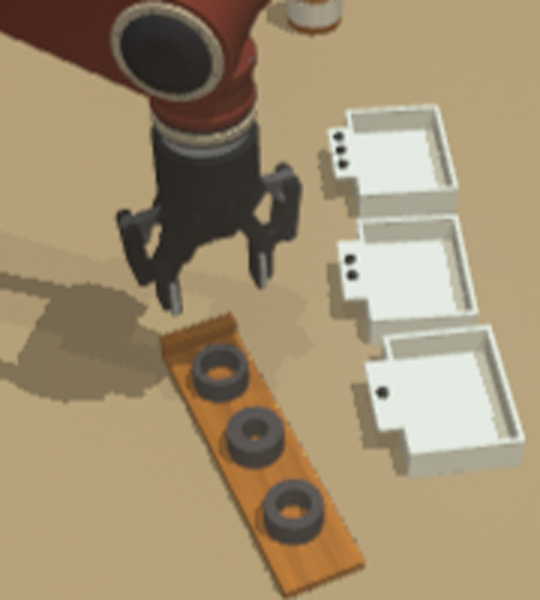

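The gripper is above the target ring (crop 220,372) with the fingers across the strip. The tips are at about (176,312) and (263,285) in the crop. I'll work out their height from those pixels.

```bash
python3 - <<'E'
from look import *
for s,(u,v) in((1,(247.7,225)),(-1,(218.7,234))):
    for z in(.085,.095,.105,.115): print(s,z,proj("side",[.457+s*.033*.954,-.1022+s*.033*.301,z]).round(1),(u,v))
print(ctrl.get_obs()['q'])
E
```

```text
1 0.085 [245.1 232.3] (247.7, 225)
1 0.095 [245.  229.4] (247.7, 225)
1 0.105 [244.9 226.5] (247.7, 225)
1 0.115 [244.8 223.5] (247.7, 225)
-1 0.085 [219.1 240.6] (218.7, 234)
-1 0.095 [218.9 237.7] (218.7, 234)
-1 0.105 [218.6 234.8] (218.7, 234)
-1 0.115 [218.3 231.9] (218.7, 234)
[-3.79241204e-01 -2.23389530e-01  2.08488046e+00  9.92435406e-05
  1.27943748e+00 -6.87015259e-01]
```

>>> apply_moves --rows '[-0.0028,-0.0012,0.07,0,0,0,-0.0028,-0.0012,0.1,0,0,0,-0.0028,-0.0012,0.12,0,0,0,-0.0028,-0.0012,0.135,0,0,0,-0.0028,-0.0012,0.1455,0,0,0,-0.0028,-0.0012,0.1455,0,0,0,-0.0028,-0.0012,0.1455,0,0,0]'

```text
t: 2.85
tool_pos: [0.4577, -0.1054, 0.0936]
tool_rot: [1.856, 2.533, 0.001]
contact_force: [0.5, 0.1, 0.7]
opening: 0.0643
grip_force: 0.0
```

```bash
python3 - <<'E'
from look import *
st()
im,d=snap("side","s2"); im2,d=snap("top","t2")
a=cv2.resize(im[200:320,180:300],None,fx=4,fy=4,interpolation=cv2.INTER_CUBIC); 
cv2.imwrite('pics/s2c.png',a)
E
```

```text
t 2.85 pos [ 457.7 -105.4   93.6] F [0.5 0.1 0.7] M [0.   0.02 0.05] open 64.3 gf 0.0 q6 -0.69 tip 0.0726
```

View pics/s2c.png

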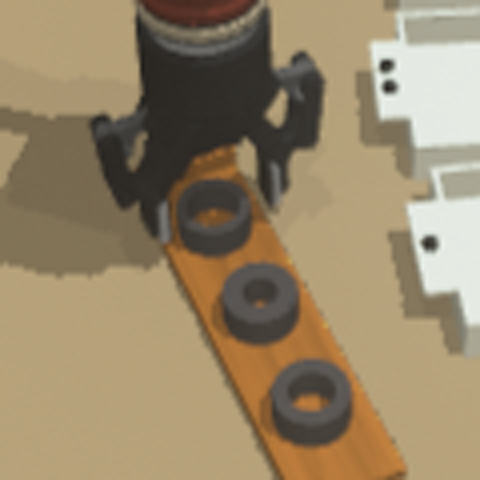

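The fingers straddle the ring (crop 213,215), with the tips near the strip's edges and no contact. Closing on it.

>>> apply_moves --rows '[0,0,0,0,0,0,0,0,0,0,0,0,0,0,0,0,0,0,0,0,0,0,0,0,0,0,0,0,0,0,0,0,0,0,0,0,0,0,0,0,0,0,0,0,0,0,0,0]' --grip 0.3 --grip_force 50

```text
t: 3.75
tool_pos: [0.4579, -0.1056, 0.094]
tool_rot: [1.856, 2.532, 0.001]
contact_force: [-0.6, -0.1, 6.9]
opening: 0.0436
grip_force: 51.4
```

>>> apply_moves --rows '[0,0,-0.005,0,0,0,0,0,-0.02,0,0,0,0,0,-0.06,0,0,0,0,0,-0.11,0,0,0,0,0,-0.17,0,0,0,0,0,-0.22,0,0,0,0,0,-0.22,0,0,0,0,0,-0.22,0,0,0]'

```text
t: 4.55
tool_pos: [0.457, -0.1052, 0.225]
tool_rot: [1.857, 2.533, 0.0]
contact_force: [-0.4, -1.1, -1.5]
opening: 0.0432
grip_force: 51.3
```

```bash
python3 - <<'E'
from look import *
st(); go(468,209,230,17.5)
E
```

```text
t 4.55 pos [ 457.  -105.2  225. ] F [-0.4 -1.1 -1.5] M [0.01 0.01 0.01] open 43.2 gf 51.3 q6 -0.69 tip 0.0726
row [0.4939, 0.1751, -0.0084, 0.0004, 0.0004, 0.0002] mm [296.3 105.1  -5.1]
```

>>> apply_moves --rows '[0.04,0.0142,0,0,0,0,0.1,0.0354,0,0,0,0,0.17,0.06,0,0,0,0,0.24,0.085,0,0,0,0,0.31,0.11,0,0,0,0,0.37,0.131,0,0,0,0,0.42,0.149,0,0,0,0,0.46,0.163,0,0,0,0,0.485,0.172,0,0,0,0,0.494,0.175,0,0,0,0,0.494,0.175,0,0,0,0,0.494,0.175,0,0,0,0]'

```text
t: 5.75
tool_pos: [0.4675, 0.2083, 0.2237]
tool_rot: [-1.857, -2.533, 0.003]
contact_force: [-0.3, -0.7, -0.8]
opening: 0.0434
grip_force: 51.3
```

```bash
python3 - <<'E'
from look import *
st()
im,d=snap("side","s3"); im2,d=snap("top","t3")
p=proj("side",[.468,.209,.12]).round().astype(int); q=proj("top",[.468,.209,.15]).round().astype(int); print(p,q)
a=cv2.resize(im[p[1]-50:p[1]+50,p[0]-50:p[0]+50],None,fx=4,fy=4,interpolation=cv2.INTER_CUBIC)
b=cv2.resize(im2[q[1]-50:q[1]+50,q[0]-50:q[0]+50],None,fx=4,fy=4,interpolation=cv2.INTER_CUBIC)
cv2.imwrite('pics/c3.png',np.hstack([a,b]))
E
```

```text
t 5.75 pos [467.5 208.3 223.7] F [-0.3 -0.7 -0.8] M [-0.    0.    0.01] open 43.4 gf 51.3 q6 -0.03 tip 0.0726
[228 146] [197 243]
```

View pics/c3.png

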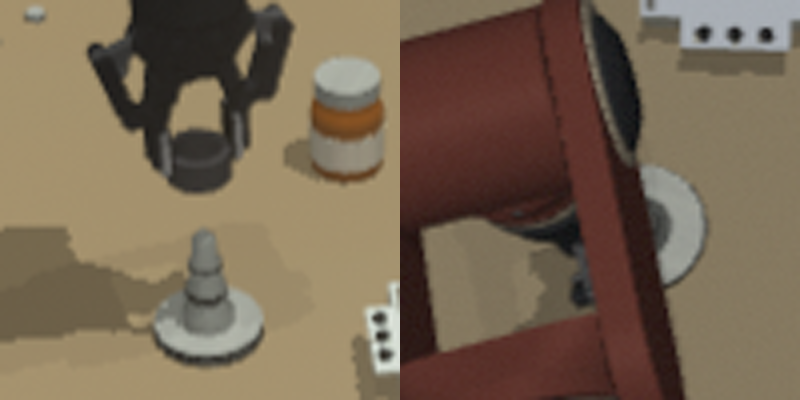

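The ring is held level at crop (198,160). The gauge tip is at (204,232) and the base centre at about (208,325). Next I'll get the ring-to-gauge offset from the side view.

```bash
cat >> look.py <<'E'
from scipy.optimize import least_squares
def circ(P,r,c0,trim=1.5):
    P=np.asarray(P); k=np.ones(len(P),bool)
    for _ in range(5):
        c=least_squares(lambda c:np.hypot(*(P[k]-c).T)-r,c0,loss='soft_l1').x
        e=abs(np.hypot(*(P-c).T)-r); k=e<max(trim,0)
        if k.sum()<6: break
        c0=c
    return c,k.sum(),len(P),e[k].std()
def edges(g,u0,u1,v0,v1):
    """per column: strongest dark->bright step going down, sub-pixel"""
    out=[]
    for u in range(u0,u1):
        dcol=np.diff(g[v0:v1,u].astype(float)); i=dcol.argmax()
        if 0<i<len(dcol)-1:
            a,b,c=dcol[i-1:i+2]; s=.5*(a-c)/(a-2*b+c) if a-2*b+c else 0
            out.append((u,v0+i+.5+s,b))
    return np.array(out)
E
python3 - <<'E'
from look import *
im=cv2.imread('pics/s3.png'); g=cv2.cvtColor(im,cv2.COLOR_BGR2GRAY); o=ctrl.get_obs()
# ring lower edge: crop x 165..232 -> u 219..236, rows crop 165..200 -> v 137..146
E=edges(g,220,236,136,148); print(E.round(1).tolist())
for zb in(.138,.142,.146):
    P=np.array([ray("side",u,v,zb)[:2]*1000 for u,v,_ in E]); print(zb,circ(P,23,[467,208]))
# base: front top rim (bright->dark) per column
E2=edges(255-g,219,242,172,190); print(E2.round(1).tolist())
P=np.array([ray("side",u,v,.012)[:2]*1000 for u,v,_ in E2]); print('base front',circ(P,40,[468,208]))
# core section axis: u of left/right edges per row
hsv=cv2.cvtColor(im,cv2.COLOR_BGR2HSV)
for v in range(152,178): print(v,hsv[v,218:242,1].tolist())
E
```

```text
[[220.0, 141.7, 46.0], [221.0, 142.4, 46.0], [222.0, 142.8, 48.0], [223.0, 143.4, 44.0], [224.0, 143.8, 49.0], [225.0, 143.8, 48.0], [226.0, 143.9, 50.0], [227.0, 143.9, 50.0], [228.0, 143.9, 49.0], [229.0, 143.7, 46.0], [230.0, 143.6, 46.0], [231.0, 143.4, 43.0], [232.0, 142.8, 48.0], [233.0, 142.4, 42.0], [234.0, 141.6, 44.0], [235.0, 140.8, 36.0]]
0.138 (array([466.50512709, 216.90981693]), np.int64(16), 16, np.float64(0.20079156885631946))
0.142 (array([466.39822847, 211.47123409]), np.int64(16), 16, np.float64(0.20643393355801146))
0.146 (array([466.29103476, 206.03258729]), np.int64(16), 16, np.float64(0.21413399050084747))
[[219.0, 181.5, 68.0], [220.0, 182.3, 74.0], [221.0, 182.6, 58.0], [222.0, 183.3, 81.0], [223.0, 183.5, 79.0], [224.0, 183.9, 50.0], [225.0, 184.3, 77.0], [226.0, 184.4, 80.0], [227.0, 184.4, 87.0], [228.0, 184.4, 75.0], [229.0, 184.4, 70.0], [230.0, 184.4, 73.0], [231.0, 184.4, 86.0], [232.0, 184.4, 87.0], [233.0, 184.3, 72.0], [234.0, 184.1, 50.0], [235.0, 183.5, 70.0], [236.0, 183.3, 70.0], [237.0, 182.9, 47.0], [238.0, 182.4, 64.0], [239.0, 181.6, 51.0],
[... 2069 characters left out ...]
1, 26, 19, 17, 17, 16, 21, 23, 31, 33, 33, 36, 35, 27, 30, 21, 19, 19, 18, 15, 15, 17, 17, 29]
172 [26, 16, 17, 17, 17, 19, 22, 21, 20, 22, 21, 19, 22, 21, 17, 17, 18, 21, 17, 15, 17, 15, 17, 19]
173 [19, 19, 19, 17, 17, 19, 19, 18, 19, 19, 19, 15, 18, 19, 16, 19, 17, 18, 17, 15, 17, 15, 15, 17]
174 [17, 19, 15, 17, 17, 17, 16, 17, 17, 16, 18, 16, 16, 16, 16, 19, 17, 17, 17, 15, 17, 17, 17, 17]
175 [18, 18, 16, 17, 19, 16, 16, 17, 16, 17, 21, 16, 18, 18, 16, 16, 19, 17, 17, 15, 15, 15, 15, 15]
176 [16, 14, 15, 15, 17, 18, 18, 17, 18, 17, 19, 16, 18, 18, 16, 20, 19, 17, 18, 16, 17, 15, 15, 18]
177 [15, 15, 15, 16, 16, 17, 20, 18, 19, 20, 17, 17, 18, 18, 17, 17, 19, 17, 17, 14, 16, 17, 15, 16]
```

```bash
python3 - <<'E'
from look import *
for z in(.084,.09,.095,.1): print(z,[proj("side",[.4664,.2095+s*.003,z]).round(1).tolist() for s in(1,-1)])
o=ctrl.get_obs(); go(467.9,206.6,184,17.5)
E
```

```text
0.084 [[228.3, 155.5], [228.5, 156.8]]
0.09 [[228.2, 153.8], [228.3, 155.1]]
0.095 [[228.1, 152.4], [228.2, 153.7]]
0.1 [[228.0, 150.9], [228.2, 152.2]]
row [-0.0024, -0.0007, 0.0672, -0.0006, 0.0002, -0.0005] mm [-1.5 -0.4 40.3]
```

>>> apply_moves --rows '[-0.0024,-0.0007,0.03,0,0,0,-0.0024,-0.0007,0.05,0,0,0,-0.0024,-0.0007,0.065,0,0,0,-0.0024,-0.0007,0.072,0,0,0,-0.0024,-0.0007,0.08,0,0,0,-0.0024,-0.0007,0.088,0,0,0,-0.0024,-0.0007,0.094,0,0,0,-0.0024,-0.0007,0.098,0,0,0,-0.0024,-0.0007,0.098,0,0,0]'

```text
t: 6.75
tool_pos: [0.4679, 0.2075, 0.1657]
tool_rot: [-1.857, -2.534, 0.001]
contact_force: [0.7, 0.4, -1.9]
opening: 0.0434
grip_force: 51.3
```

```bash
python3 - <<'E'
from look import *
st()
im,d=snap("side","s4"); 
g=cv2.cvtColor(im,cv2.COLOR_BGR2GRAY)
cv2.imwrite('pics/c4.png',cv2.resize(im[100:200,168:288],None,fx=5,fy=5,interpolation=cv2.INTER_CUBIC))
E
```

```text
t 6.75 pos [467.9 207.5 165.7] F [ 0.7  0.4 -1.9] M [-0.01 -0.02  0.05] open 43.4 gf 51.3 q6 -0.03 tip 0.0726
```

View pics/c4.png

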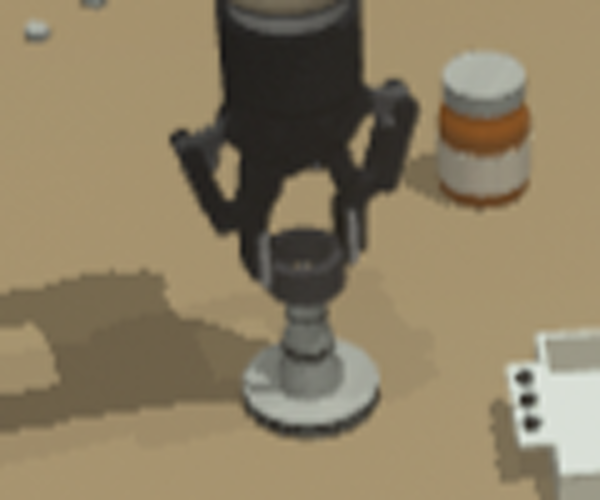

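The tip is visible inside the bore (crop 300,265) and there is no contact. I'll repeat the offset measurement, leaving out the core's columns.

```bash
python3 - <<'E'
from look import *
im=cv2.imread('pics/s4.png'); g=cv2.cvtColor(im,cv2.COLOR_BGR2GRAY)
E=edges(g,220,239,150,166); print(E.round(1).tolist())
z=(165.7-81.9)/1000
for k in (slice(None),):
    for zb in(z-.002,z,z+.002):
        P=np.array([ray("side",u,v,zb)[:2]*1000 for u,v,b in E]); print(zb,circ(P,23,[467,208],1.0))
E2=edges(255-g,218,244,172,192)
P=np.array([ray("side",u,v,.012)[:2]*1000 for u,v,_ in E2]); print('base front',circ(P,40,[468,208]))
E
```

```text
[[220.0, 156.2, 19.0], [221.0, 158.4, 29.0], [222.0, 158.8, 39.0], [223.0, 159.7, 44.0], [224.0, 159.9, 42.0], [225.0, 160.2, 21.0], [226.0, 160.7, 26.0], [227.0, 160.8, 28.0], [228.0, 160.9, 25.0], [229.0, 151.7, 24.0], [230.0, 160.8, 23.0], [231.0, 160.6, 20.0], [232.0, 160.2, 17.0], [233.0, 159.6, 31.0], [234.0, 159.4, 39.0], [235.0, 158.6, 40.0], [236.0, 157.8, 32.0], [237.0, 152.4, 30.0], [238.0, 152.8, 20.0]]
0.08179999999999998 (array([467.37480531, 213.75434864]), np.int64(13), 19, np.float64(0.19361988530452393))
0.08379999999999999 (array([467.32105113, 211.22377584]), np.int64(13), 19, np.float64(0.19569774546875893))
0.08579999999999999 (array([467.26724491, 208.69318118]), np.int64(13), 19, np.float64(0.1982886129897029))
base front (array([466.47096262, 209.48983397]), np.int64(26), 26, np.float64(0.22801253644534245))
```

```bash
python3 - <<'E'
from look import *
go(467.3,206,150,17.5)
E
```

```text
row [-0.0021, -0.0019, 0.0267, -0.0, 0.0, 0.0003] mm [-1.3 -1.1 16. ]
```

>>> apply_moves --rows '[-0.0021,-0.0019,0,0,0,0,-0.0021,-0.0019,0.003,0,0,0,-0.0021,-0.0019,0.006,0,0,0,-0.0021,-0.0019,0.009,0,0,0,-0.0021,-0.0019,0.012,0,0,0,-0.0021,-0.0019,0.015,0,0,0,-0.0021,-0.0019,0.017,0,0,0,-0.0021,-0.0019,0.017,0,0,0]'

```text
t: 7.6
tool_pos: [0.4672, 0.206, 0.1555]
tool_rot: [-1.857, -2.534, 0.001]
contact_force: [-1.3, 0.2, -2.3]
opening: 0.0436
grip_force: 51.3
```

>>> apply_moves --rows '[0,0,0.002,0,0,0,0,0,0.004,0,0,0,0,0,0.006,0,0,0,0,0,0.008,0,0,0,0,0,0.009,0,0,0,0,0,0.009,0,0,0]'

```text
t: 8.2
tool_pos: [0.4672, 0.206, 0.1503]
tool_rot: [-1.857, -2.534, 0.0]
contact_force: [-0.9, -0.7, -1.5]
opening: 0.0437
grip_force: 51.3
```

>>> apply_moves --rows '[0,0,0.002,0,0,0,0,0,0.004,0,0,0,0,0,0.006,0,0,0,0,0,0.008,0,0,0,0,0,0.009,0,0,0,0,0,0.009,0,0,0]'

```text
t: 8.8
tool_pos: [0.4672, 0.2059, 0.1449]
tool_rot: [-1.857, -2.534, 0.0]
contact_force: [0.3, -0.1, -1.5]
opening: 0.0432
grip_force: 51.3
```

>>> apply_moves --rows '[0,0,0.003,0,0,0,0,0,0.006,0,0,0,0,0,0.009,0,0,0,0,0,0.012,0,0,0,0,0,0.015,0,0,0,0,0,0.017,0,0,0,0,0,0.018,0,0,0,0,0,0.018,0,0,0]'

```text
t: 9.6
tool_pos: [0.4673, 0.2059, 0.1341]
tool_rot: [-1.857, -2.534, 0.0]
contact_force: [0.9, -0.2, -1.9]
opening: 0.0435
grip_force: 51.3
```

>>> apply_moves --rows '[0,0,0.001,0,0,0,0,0,0.002,0,0,0,0,0,0.003,0,0,0,0,0,0.0035,0,0,0,0,0,0.0035,0,0,0]'

```text
t: 10.1
tool_pos: [0.4673, 0.2059, 0.1321]
tool_rot: [-1.857, -2.534, 0.0]
contact_force: [-0.3, -0.5, -1.5]
opening: 0.0435
grip_force: 51.3
```

Nothing yet at underside 50. Now entering the middle-shoulder zone in small steps.

>>> apply_moves --rows '[0,0,0.001,0,0,0,0,0,0.002,0,0,0,0,0,0.003,0,0,0,0,0,0.0035,0,0,0,0,0,0.0035,0,0,0]'

```text
t: 10.6
tool_pos: [0.4673, 0.206, 0.13]
tool_rot: [-1.857, -2.534, 0.0]
contact_force: [-0.1, -0.5, -1.3]
opening: 0.0434
grip_force: 51.3
```

>>> apply_moves --rows '[0,0,0.001,0,0,0,0,0,0.002,0,0,0,0,0,0.0025,0,0,0,0,0,0.0025,0,0,0]'

```text
t: 11.0
tool_pos: [0.4673, 0.206, 0.1286]
tool_rot: [-1.857, -2.534, -0.0]
contact_force: [0.0, 0.3, -1.3]
opening: 0.0437
grip_force: 51.3
```

>>> apply_moves --rows '[0,0,0.001,0,0,0,0,0,0.002,0,0,0,0,0,0.003,0,0,0,0,0,0.0035,0,0,0,0,0,0.0035,0,0,0]'

```text
t: 11.5
tool_pos: [0.4676, 0.2062, 0.1269]
tool_rot: [1.857, 2.534, 0.002]
contact_force: [-0.3, 1.4, 1.9]
opening: 0.0435
grip_force: 51.7
```

>>> apply_moves --rows '[0,0,0.001,0,0,0,0,0,0.002,0,0,0,0,0,0.0025,0,0,0,0,0,0.0025,0,0,0]'

```text
t: 11.9
tool_pos: [0.4674, 0.2065, 0.1249]
tool_rot: [-1.857, -2.533, -0.002]
contact_force: [-0.7, 5.3, 0.6]
opening: 0.0437
grip_force: 51.5
```

It touched the middle cone and slid past: Fy is +5.3 N at underside 43, so the ring is too far towards −y. I'll shift +y by about 1.5 mm and go on.

>>> apply_moves --rows '[0.0012,0.0004,0,0,0,0,0.0024,0.0008,0,0,0,0,0.0024,0.0008,0,0,0,0,0.0024,0.0008,0,0,0,0]'

```text
t: 12.3
tool_pos: [0.4671, 0.2073, 0.1245]
tool_rot: [-1.857, -2.534, 0.001]
contact_force: [1.3, 2.2, -2.0]
opening: 0.0433
grip_force: 51.3
```

>>> apply_moves --rows '[0,0,0.002,0,0,0,0,0,0.004,0,0,0,0,0,0.0045,0,0,0,0,0,0.0045,0,0,0]'

```text
t: 12.7
tool_pos: [0.4671, 0.2074, 0.1219]
tool_rot: [-1.857, -2.534, 0.001]
contact_force: [0.2, 1.7, -1.1]
opening: 0.0435
grip_force: 51.3
```

>>> apply_moves --rows '[0.0007,0.0002,0.002,0,0,0,0.0007,0.0002,0.004,0,0,0,0.0007,0.0002,0.006,0,0,0,0.0007,0.0002,0.008,0,0,0,0.0007,0.0002,0.01,0,0,0,0.0007,0.0002,0.01,0,0,0]'

```text
t: 13.3
tool_pos: [0.4671, 0.2078, 0.1159]
tool_rot: [-1.857, -2.534, 0.001]
contact_force: [-0.3, -0.0, -1.9]
opening: 0.0435
grip_force: 51.3
```

>>> apply_moves --rows '[0,0,0.001,0,0,0,0,0,0.002,0,0,0,0,0,0.003,0,0,0,0,0,0.0035,0,0,0,0,0,0.0035,0,0,0]'

```text
t: 13.8
tool_pos: [0.4673, 0.2079, 0.1141]
tool_rot: [-1.857, -2.534, 0.0]
contact_force: [-1.5, 1.0, -1.5]
opening: 0.0436
grip_force: 51.3
```

>>> apply_moves --rows '[0,0,0.001,0,0,0,0,0,0.002,0,0,0,0,0,0.0025,0,0,0,0,0,0.0025,0,0,0]'

```text
t: 14.2
tool_pos: [0.4673, 0.2079, 0.1125]
tool_rot: [-1.857, -2.534, 0.0]
contact_force: [-0.2, 0.2, -1.8]
opening: 0.0438
grip_force: 51.3
```

>>> apply_moves --rows '[0,0,0.001,0,0,0,0,0,0.002,0,0,0,0,0,0.0025,0,0,0,0,0,0.0025,0,0,0]'

```text
t: 14.6
tool_pos: [0.4673, 0.2079, 0.111]
tool_rot: [-1.857, -2.534, 0.0]
contact_force: [-0.5, -0.7, -1.6]
opening: 0.0433
grip_force: 51.3
```

>>> apply_moves --rows '[0,0,0.001,0,0,0,0,0,0.002,0,0,0,0,0,0.0025,0,0,0,0,0,0.0025,0,0,0]'

```text
t: 15.0
tool_pos: [0.4673, 0.2079, 0.1095]
tool_rot: [-1.857, -2.534, 0.0]
contact_force: [-0.6, 0.3, -2.5]
opening: 0.0434
grip_force: 51.3
```

>>> apply_moves --rows '[0,0,0.001,0,0,0,0,0,0.0015,0,0,0,0,0,0.0015,0,0,0]'

```text
t: 15.3
tool_pos: [0.4673, 0.2079, 0.1086]
tool_rot: [-1.857, -2.534, 0.0]
contact_force: [0.1, 0.1, -2.4]
opening: 0.0437
grip_force: 51.3
```

>>> apply_moves --rows '[0,0,0.001,0,0,0,0,0,0.0015,0,0,0,0,0,0.0015,0,0,0]'

```text
t: 15.6
tool_pos: [0.4674, 0.208, 0.1079]
tool_rot: [1.857, 2.534, 0.0]
contact_force: [0.4, 0.7, -1.2]
opening: 0.0437
grip_force: 51.4
```

>>> apply_moves --rows '[0,0,0.0008,0,0,0,0,0,0.0008,0,0,0]'

```text
t: 15.8
tool_pos: [0.4675, 0.2081, 0.1076]
tool_rot: [1.857, 2.534, 0.001]
contact_force: [-0.9, 0.9, 0.6]
opening: 0.0431
grip_force: 51.5
```

>>> apply_moves --rows '[0,0,0.0008,0,0,0,0,0,0.0008,0,0,0]'

```text
t: 16.0
tool_pos: [0.4676, 0.2081, 0.1074]
tool_rot: [1.857, 2.534, 0.001]
contact_force: [-1.0, 0.2, 3.4]
opening: 0.0432
grip_force: 51.8
```

>>> apply_moves --rows '[0,0,0.0008,0,0,0,0,0,0.0008,0,0,0]'

```text
t: 16.2
tool_pos: [0.4676, 0.2081, 0.1072]
tool_rot: [1.857, 2.534, 0.001]
contact_force: [-2.5, -0.2, 5.5]
opening: 0.0432
grip_force: 52.1
```

>>> apply_moves --rows '[0,0,0.0006,0,0,0,0,0,0.0006,0,0,0]'

```text
t: 16.4
tool_pos: [0.4677, 0.2081, 0.1072]
tool_rot: [1.857, 2.534, 0.0]
contact_force: [-4.2, 0.2, 7.0]
opening: 0.044
grip_force: 52.3
```

>>> apply_moves --rows '[0.0003,-0.0008,0.0002,0,0,0,0.0003,-0.0008,0.0002,0,0,0,0.0003,-0.0008,0.0002,0,0,0]'

```text
t: 16.7
tool_pos: [0.4675, 0.2081, 0.1072]
tool_rot: [1.856, 2.533, 0.002]
contact_force: [-1.5, -0.3, 6.8]
opening: 0.0436
grip_force: 52.2
```

```bash
python3 - <<'E'
from look import *
st(); 
im,d=snap("side","s5"); st()
cv2.imwrite('pics/c5.png',cv2.resize(im[110:210,168:288],None,fx=5,fy=5,interpolation=cv2.INTER_CUBIC))
E
```

```text
t 16.7 pos [467.5 208.1 107.2] F [-1.5 -0.3  6.8] M [0.   0.44 0.02] open 43.6 gf 52.2 q6 -0.03 tip 0.0726
t 16.75 pos [467.6 208.1 107.2] F [-2.2 -0.5  7.4] M [-0.02  0.46  0.06] open 43.8 gf 52.2 q6 -0.03 tip 0.0726
```

View pics/c5.png

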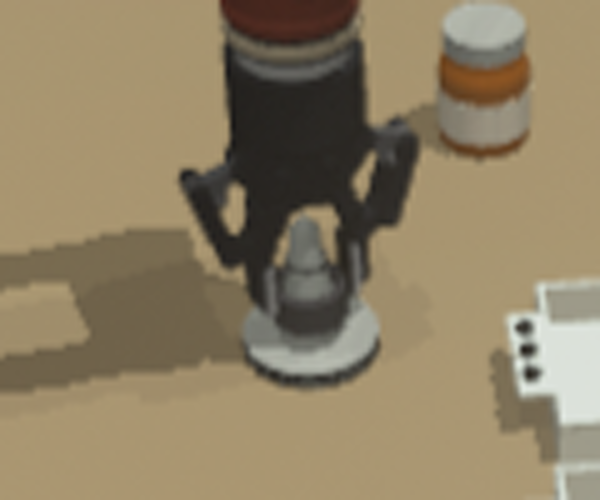

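The ring sits low on the core, just above the base (crop 308,315), so it is on the lowest shoulder with 3 bands. Fx is small, so I'll centre a bit more and press to about 10 N net, holding for a moment.

>>> apply_moves --rows '[0.0001,-0.0004,0.0003,0,0,0,0.0001,-0.0004,0.0003,0,0,0,0.0001,-0.0004,0.0003,0,0,0,0.0001,-0.0004,0.0003,0,0,0]'

```text
t: 17.15
tool_pos: [0.4675, 0.2081, 0.1072]
tool_rot: [1.856, 2.533, 0.002]
contact_force: [-1.6, -0.1, 7.3]
opening: 0.0432
grip_force: 52.2
```

>>> apply_moves --rows '[0.0001,-0.0003,0.0004,0,0,0,0.0001,-0.0003,0.0004,0,0,0,0.0001,-0.0003,0.0004,0,0,0,0.0001,-0.0003,0.0004,0,0,0,0.0001,-0.0003,0.0004,0,0,0,0.0001,-0.0003,0.0004,0,0,0,0.0001,-0.0003,0.0004,0,0,0,0.0001,-0.0003,0.0004,0,0,0,0.0001,-0.0003,0.0004,0,0,0,0.0001,-0.0003,0.0004,0,0,0]'

```text
t: 18.15
tool_pos: [0.4675, 0.2082, 0.1072]
tool_rot: [1.856, 2.533, 0.003]
contact_force: [-2.2, 0.1, 8.2]
opening: 0.0432
grip_force: 52.3
```

Net press about 10 N held for over 1 s, steady and with little side force, so it is home on the 3-band shoulder. Lifting off.

>>> apply_moves --rows '[0,0,-0.003,0,0,0,0,0,-0.01,0,0,0,0,0,-0.02,0,0,0,0,0,-0.035,0,0,0,0,0,-0.055,0,0,0,0,0,-0.08,0,0,0,0,0,-0.11,0,0,0,0,0,-0.14,0,0,0,0,0,-0.17,0,0,0,0,0,-0.185,0,0,0,0,0,-0.185,0,0,0]'

```text
t: 19.25
tool_pos: [0.4671, 0.2081, 0.2189]
tool_rot: [1.856, 2.532, 0.004]
contact_force: [-0.2, 0.9, -1.9]
opening: 0.0434
grip_force: 51.9
```

```bash
python3 - <<'E'
from look import *
st()
# bin 3 centre from wall-top contour in first top image
im=cv2.imread('pics/top0.png'); W=cloud("top",np.load('pics/top0.npy'))
m=((W[...,2]>.022)&(W[...,2]<.042)); m[:155]=0; m[212:]=0; m[:,:200]=0; m[:,264:]=0
P=np.array([ray("top",u,v,.032)[:2]*1000 for v,u in np.argwhere(m)]).astype(np.float32); r=cv2.minAreaRect(P); print('rim+ledge',r, np.round(cv2.boxPoints(r)))
go(644,151,218,90)
im,d=snap("side","s6")
cv2.imwrite('pics/c6.png',cv2.resize(im[90:250,168:338],None,fx=3.5,fy=3.5,interpolation=cv2.INTER_CUBIC))
E
```

```text
t 19.25 pos [467.1 208.1 218.9] F [-0.2  0.9 -1.9] M [ 0.05  0.01 -0.03] open 43.4 gf 51.9 q6 -0.03 tip 0.0726
rim+ledge ((635.239013671875, 150.8624725341797), (111.68755340576172, 124.1759033203125), 0.43368446826934814) [[579. 213.]
 [580.  88.]
 [692.  89.]
 [691. 213.]]
row [-0.1795, 0.2525, 0.0024, 0.0019, 0.0016, -0.8053] mm [-107.7  151.5    1.4]
```

View pics/c6.png

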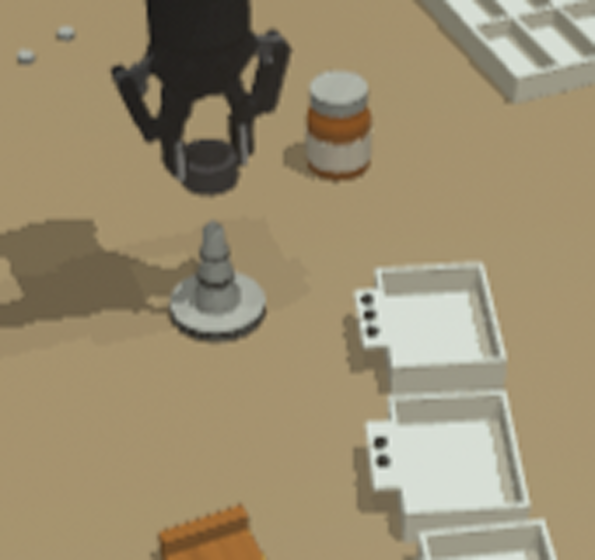

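Ring held level at crop (207,165), gauge undisturbed; the 3-stud bin is at (430,325). Moving above it with the fingers along the bin's long side.

>>> apply_moves --rows '[-0.01,0.014,0,0,0,-0.05,-0.03,0.042,0,0,0,-0.14,-0.055,0.078,0,0,0,-0.235,-0.08,0.112,0,0,0,-0.33,-0.105,0.147,0,0,0,-0.425,-0.125,0.176,0,0,0,-0.52,-0.145,0.204,0,0,0,-0.615,-0.16,0.225,0,0,0,-0.7,-0.172,0.242,0.001,0.001,-0.77,-0.1795,0.2535,0.0019,0.0016,0.0012,-0.8053,-0.1795,0.2535,0.002,0.0019,0.0016,-0.8053,-0.1795,0.2535,0.0024,0.0019,0.0016,-0.8053,-0.1795,0.2535,0.0024,0.0019,0.0016,-0.8053]'

```text
validation failed for argument at $.ro...
```

```bash
python3 - <<'E'
from look import *
st(); go(645,151,90,90)
E
```

```text
t 19.3 pos [466.5 208.  217.3] F [-1.   0.4 -2. ] M [-0.03 -0.02 -0.03] open 43.6 gf 51.9 q6 -0.03 tip 0.0726
row [-0.1801, 0.2549, 0.2125, 0.0006, 0.0005, -0.8053] mm [-108.1  152.9  127.5]
```

>>> apply_moves --rows '[-0.01,0.014,0,0,0,-0.05,-0.03,0.042,0,0,0,-0.14,-0.055,0.078,0,0,0,-0.235,-0.08,0.112,0,0,0,-0.33,-0.105,0.147,0,0,0,-0.425,-0.125,0.176,0,0,0,-0.52,-0.145,0.204,0,0,0,-0.615,-0.16,0.225,0,0,0,-0.7,-0.172,0.242,0,0,0,-0.77,-0.18,0.2545,0,0,0,-0.8053,-0.18,0.2545,0,0,0,-0.8053,-0.18,0.2545,0,0,0,-0.8053,-0.18,0.2545,0,0,0,-0.8053]'

```text
t: 20.6
tool_pos: [0.6437, 0.1511, 0.2156]
tool_rot: [-0.001, -3.14, 0.0]
contact_force: [0.1, 0.8, -2.1]
opening: 0.0437
grip_force: 51.8
```

```bash
python3 - <<'E'
from look import *
st(); go(645,151,90,90)
E
```

```text
t 20.6 pos [643.7 151.1 215.6] F [ 0.1  0.8 -2.1] M [0.01 0.03 0.05] open 43.7 gf 51.8 q6 -1.45 tip 0.0726
row [-0.0025, -0.0001, 0.2094, -0.0001, -0.0011, -0.0004] mm [-1.500e+00 -1.000e-01  1.256e+02]
```

>>> apply_moves --rows '[-0.002,0,0.03,0,-0.001,0,-0.002,0,0.07,0,-0.001,0,-0.002,0,0.11,0,-0.001,0,-0.002,0,0.145,0,-0.001,0,-0.002,0,0.175,0,-0.001,0,-0.002,0,0.192,0,-0.001,0,-0.002,0,0.202,0,-0.001,0,-0.002,0,0.207,0,-0.001,0,-0.002,0,0.207,0,-0.001,0]'

```text
t: 21.5
tool_pos: [0.646, 0.151, 0.0928]
tool_rot: [0.0, 3.139, 0.0]
contact_force: [0.3, 0.4, -1.3]
opening: 0.0434
grip_force: 51.8
```

>>> apply_moves --rows '[0,0,0.001,0,0,0,0,0,0.002,0,0,0,0,0,0.003,0,0,0,0,0,0.004,0,0,0,0,0,0.004,0,0,0]'

```text
t: 22.0
tool_pos: [0.6457, 0.1509, 0.0899]
tool_rot: [0.0, 3.14, -0.0]
contact_force: [-0.9, 1.0, -1.5]
opening: 0.0434
grip_force: 51.8
```

>>> apply_moves --rows '[0,0,0.001,0,0,0,0,0,0.002,0,0,0,0,0,0.003,0,0,0,0,0,0.004,0,0,0,0,0,0.004,0,0,0]'

```text
t: 22.5
tool_pos: [0.6456, 0.1509, 0.0873]
tool_rot: [0.0, 3.14, -0.0]
contact_force: [-0.4, -1.1, -1.6]
opening: 0.0436
grip_force: 51.8
```

>>> apply_moves --rows '[0,0,0.001,0,0,0,0,0,0.0015,0,0,0,0,0,0.0015,0,0,0]'

```text
t: 22.8
tool_pos: [0.6457, 0.1509, 0.0865]
tool_rot: [-0.0, 3.14, -0.0]
contact_force: [0.9, -0.5, -1.8]
opening: 0.0438
grip_force: 51.8
```

>>> apply_moves --rows '[0,0,0.001,0,0,0,0,0,0.0015,0,0,0,0,0,0.0015,0,0,0]'

```text
t: 23.1
tool_pos: [0.6458, 0.1509, 0.086]
tool_rot: [-0.0, 3.14, -0.0]
contact_force: [-1.0, -0.6, 0.7]
opening: 0.0434
grip_force: 52.1
```

>>> apply_moves --rows '[0,0,0.001,0,0,0,0,0,0.001,0,0,0]'

```text
t: 23.3
tool_pos: [0.6459, 0.1509, 0.086]
tool_rot: [0.0, 3.14, -0.0]
contact_force: [-3.4, -0.4, 5.3]
opening: 0.0434
grip_force: 52.5
```

It rests on the floor. Releasing gently, then retreating straight up.

>>> apply_moves --rows '[0,0,-0.001,0,0,0,0,0,-0.001,0,0,0,0,0,-0.001,0,0,0,0,0,-0.001,0,0,0,0,0,-0.001,0,0,0,0,0,-0.001,0,0,0]' --grip 0.72

```text
t: 23.9
tool_pos: [0.6457, 0.1509, 0.0856]
tool_rot: [0.0, 3.14, 0.0]
contact_force: [-0.1, -0.2, -0.2]
opening: 0.0615
grip_force: 0.0
```

>>> apply_moves --rows '[0,0,-0.01,0,0,0,0,0,-0.03,0,0,0,0,0,-0.06,0,0,0,0,0,-0.1,0,0,0,0,0,-0.15,0,0,0,0,0,-0.2,0,0,0,0,0,-0.25,0,0,0,0,0,-0.25,0,0,0]'

```text
t: 24.7
tool_pos: [0.6483, 0.1513, 0.2445]
tool_rot: [-0.0, 3.127, 0.002]
contact_force: [0.3, -0.6, 0.6]
opening: 0.0616
grip_force: 0.0
```

```bash
python3 - <<'E'
from look import *
st(); im,d=snap("side","s7"); 
cv2.imwrite('pics/c7.png',cv2.resize(im[60:330,168:368],None,fx=2.2,fy=2.2,interpolation=cv2.INTER_CUBIC))
E
```

```text
t 24.7 pos [648.3 151.3 244.5] F [ 0.3 -0.6  0.6] M [0.05 0.02 0.03] open 61.6 gf 0.0 q6 -1.45 tip 0.0726
```

View pics/c7.png

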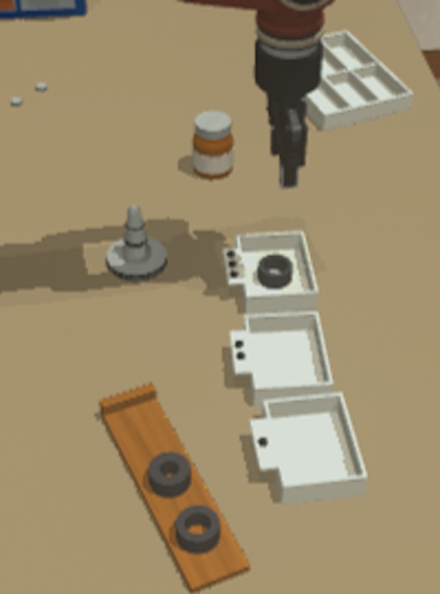

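The ring lies flat in the 3-stud bin (crop 275,270). The other two rings are in place (170,473 and 198,528), and the gripper is clear.

>>> apply_moves --rows '[0,0,0,0,0,0,0,0,0,0,0,0,0,0,0,0,0,0]'

```text
t: 25.05
tool_pos: [0.6447, 0.1508, 0.2339]
tool_rot: [-0.0, -3.14, 0.001]
contact_force: [-0.3, 0.3, -0.3]
opening: 0.0618
grip_force: 0.0
```

```bash
python3 -c "
from station import ctrl
print(ctrl.finish_job())"
```

```text
the job is handed in; nothing more can be done
None
```

The spacer stopped on the lowest shoulder (3 bands), was pressed home at about 10 N for just over a second, and was set down flat in the 3-stud bin; the job was handed in at about 25 s.

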